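# Shut the outlet tap and pump up the wash-buffer vessel

## Robot

A 6-joint arm with a two-finger parallel gripper is mounted at the origin on the work surface. World frame = base frame: x ahead of the robot, y to its left, z up, the work surface at z = 0. Lengths are in m, angles in degrees, forces in N, time in s.
With the tool pointing down it reaches from about 0.375 to 0.9 m from the base axis. Payload 3.1 kg.
Tool frame: the origin (TCP) lies where the fingers leave the gripper's body, on its centre line; the fingertips stand 70 mm ahead of it and the grasp point (between the pads) lies 51 mm ahead of it; z points along the fingers, y is the line along which they close (so a half turn about z gives the same grasp; the last joint's range is limited). The gripper opens to 87 mm and grips with 3 to 60 N. Pads are 19 mm wide; open, the fingers measure 117 mm over their backs; the gripper's body (75 mm by 190 mm) begins 51 mm behind the grasp point.
Start: joints at [53.142, 30.224, 82.088, -0, 67.689, -10.227], TCP at [0.28, 0.559, 0.292] pointing down, gripper open.
Joint ranges: [-176.69, 176.69], [-43.24, 126.21], [12.49, 139.97], [-82, 262], [0, 151.66], [-163.58, 163.58]. Speed limits (degrees/s): [159.86, 159.86, 180, 180, 180, 180].

## Interface

Orientations are given as a 3x3 rotation matrix whose columns are the frame's x, y, z axes.
In Python, from rig import readout, capture, calibration, bot, look_for gives the robot as it stands. The module is installed in compiled form; this text tells all that it offers.
- The arm moves only by the shell command python3 -m pendant 'ROWS'. ROWS is JSON, a list of rows, each a list of 7 numbers: the shift along the tool's x, y, z normalised to -1 to 1, where 1 is 200 mm, then the turn, a rotation vector about the tool's x, y, z normalised to -1 to 1, where 1 is 180 degrees, then the closure, from -1 (fully open) to 1 (shut). In form: [[dx, dy, dz, ax, ay, az, grip], ...]. A call has 1 to 8 rows; each row is the pose to reach, as a shift and turn from the pose commanded when the call began, along the tool's axes at that moment, turning the shorter way round; what a row does not reach only later rows make up. A row lasts 1/10 s, in which the tool goes at most 50 mm and 8.59 degrees, less where a joint would pass 70% of its speed; a pose out of reach is approached as far as the arm can. A call with a number of a shift or a turn outside -1 to 1 is refused whole. A call with a gripper value outside its range is refused whole. The fingers move at their own pace and stop on an object; the grip force is fixed at half the most. Time passes only in rows, so rows that repeat a pose let the fingers close. It gives the time, the measured TCP pose, the force, the opening and the grip force at its end, in the units of the state.
- readout.read_state(): the state, without advancing time (a new reading comes with each control period).
- capture(name): name is "scene" or "top"; returns (picture, depth): 400x640x3 uint8, red, green, blue; 400x640 float32, m along the optical axis (not along the pixel's ray), 0 where there is no reading.
- calibration(name): a dict with "mtx" (3x3 intrinsics, pixels), "T" (4x4, takes a point from camera to world coordinates). Camera axes: x right, y down, z forward; pixel columns grow to the right and rows downward; lengths in m; the calibration is good to about 2 mm. A picture is of the moment at which its call begins. calibration takes no time and is no camera call.
- bot.hand_in(): hands the job in; it is judged then, once.
Trained networks look in the newest picture that a camera, given by its name, has taken for a name from the list of things; names that differ only in an ending like _2 or _b are one class to them, and where a whole thing is asked for, a point or a joint stands for the part that bears it (a point fixed in the world has none). Each returns a list of dicts, best first, with "conf" (0 to 1); they miss things now and then, are a little off and sometimes report something else, mostly with a low value. They report only what shows in the picture. A call takes as long as a camera call. They do not tell look-alikes from the thing itself.
- look_for(thing, camera): "extent" ([left, top, right, bottom] in pixels, round what is visible of it).
The state is a dict: "time_s": time; "joint_positions": joint angles; "qvel": joint speeds; "tau": joint torques, N m; "position": TCP position; "tcp_rot": TCP orientation; "force": force on the tool from outside, world axes, zero at the start; "moment": the same for the moment, N m; "opening": opening from 0.0 (shut) to 1.0 (fully open); "grasp_force": force on a finger pad.
Only numpy, scipy, OpenCV 4.12 (cv2) and the standard library are available. Lean on these libraries where they do the work, as an engineer would, in place of code of your own. Each camera call takes 0.05 s, during which the arm holds its last target. There are 200 camera calls.

## Task

Get the steel wash-buffer vessel ready for use: push the lever of its outlet tap right across the pipe so that the tap is shut, then press the pump knob down with full strokes, letting it spring right back up each time, until the pressure pin on the lid stands fully out. Leave the knob up and the tap shut. Only push and press with the fingertips: the vessel is not to be lifted, tipped or shoved along the bench, the pin is not to be touched, and the other things on the bench stay where they are.

Things in the scene. Friction and masses are not known exactly. Their poses are not given: they have to be found in the camera images.
- vessel: wash-buffer pressure vessel: squat brushed-steel pot standing loose on the bench (about 2.4 kg), 126 mm across; black ribbed lid 100 mm across, its top 162 mm up. Origin: centre of the underside, on the axis of pot and pump; z up, +x towards the pressure pin, +y along the outlet pipe, which leaves the lid's side (pipe and valve at most 163 mm up) and bends down into a nozzle 119 mm from the axis
- plunger (a joint): how far the pump knob is pressed, m: 0 = up at rest, 0.024 = fully down on its stop. A spring pushes it up (4 N at the top, 10 N at the bottom, 4 to 6 N more while pumping), so it comes up by itself when let go. A short stroke pumps less or nothing
- knob_top (a point): centre of the top face of the pump knob, a black mushroom 52 mm across and 18 mm thick on a steel rod on the vessel's axis; 216 mm above the bench at rest, 192 mm when fully down (it moves with the knob). It moves straight down
- pin (a joint): how far the pressure pin stands out, m: 0 = in, 0.015 to 0.016 = fully out. It stays in for the first strokes, may then come part way, and is fully out after three to seven full strokes, depending on how full the vessel is. It stays out between strokes; further strokes do no harm; with the tap open it does not rise. A newton or two pushes it in
- pin_top (a point): centre of the top face of the pressure pin, a plain metal pin 11 mm across in a steel bushing on the lid, 39 mm from the vessel's axis along its +x; 169.5 mm above the bench when in, about 185 mm when fully out, so always lower than the pressed knob's top
- tap (a joint): angle of the outlet tap's lever, rad: 0 = open, lever in line with the pipe (pointing along the vessel's +y, away from the pot); 1.571 = shut, lever square across the pipe (pointing along the vessel's +x); a stop at each end. It shuts clockwise seen from above, takes about 1 N at its end, and stays where it is left
- tap_tip (a point): middle of the outer end of the tap lever, at the underside of its grey sleeve, 180 mm above the bench and 58 mm from the turning axis; moves with the lever. The sleeve is 14 mm wide and 14 mm tall (180 to 194 mm above the bench) and runs from 14 to 58 mm from the turning axis
- tap_pivot (a point): point on the vertical turning axis of the tap lever, 180 mm above the bench (height of the sleeve's underside), 72 mm from the vessel's axis along its +y
- cup_a: specimen cup, clear with a red screw cap, 58 mm across and 65 mm tall, a hand's breadth from the vessel's side (its -y side). Bystander; origin: centre of its underside
- cup_b: a second specimen cup like the first, 58 mm across and 65 mm tall, near the vessel's +x, -y side. Bystander; origin: centre of its underside
- beaker: small open glass beaker, 64 mm across and 75 mm tall, standing under the vessel's nozzle. Bystander; origin: centre of its underside
- marker: marker pen lying on the bench near the vessel's robot side, 130 mm long, 18 mm thick. Bystander; origin: centre of its underside
- tube_rack: white block rack with capped sample tubes, 110 x 200 mm, 94 mm tall with its tubes. Bystander; origin: centre of its underside
- dispenser: amber bottle with a white bottle-top dispenser, 94 mm across, 246 mm tall; not part of the job. Bystander; origin: centre of its underside
Things that resemble listed ones, but are neither listed nor needed, are in the scene too. Of the things that look like the vessel, the smaller one is meant.

How it is judged:
By the outcome, as a careful person would: the job done as asked, in the order asked, and still so for the second after the job is handed in, with the robot touching nothing.
It also fails if it takes over 58 s, if anything falls off the work surface, if the arm or the gripper's body presses on something with over 40 N, if the wrist force passes 120 N, or if a joint passes its speed limit or range.

## Working session

There is one attempt and no reset: what is moved stays moved. The work goes in short steps, Python scripts to look and compute and a shell command to move; the robot and the scene stay as the last step left them, time stands still between calls to the robot, and variables do not carry over. Pictures are saved under pics/ and viewed, at most 10 in all, crops included, and the job is handed in when it is done.

```bash
mkdir -p pics
python3 - <<'E'
from rig import readout,capture,calibration,look_for
import cv2,numpy as np
for n in("scene","top"):
    p,d=capture(n);cv2.imwrite(f"pics/{n}0.png",p[:,:,::-1]);np.savez(f"{n}0.npz",p=p,d=d)
    c=calibration(n);print(n,c["mtx"].round(1).tolist(),c["T"].round(3).tolist())
    for t in("vessel","knob_top","tap_tip","pin_top"):
        print(t,[(np.round(o["extent"]).tolist(),round(o["conf"],2)) for o in look_for(t,n)][:4])
s=readout.read_state();print(s["time_s"],s["position"],s["tcp_rot"],s["opening"])
E
```

```text
scene [[422.2, 0.0, 321.3], [0.0, 422.2, 193.5], [0.0, 0.0, 1.0]] [[0.751, -0.468, 0.466, -0.038], [-0.66, -0.521, 0.541, -0.68], [-0.01, -0.714, -0.7, 0.992], [0.0, 0.0, 0.0, 1.0]]
vessel [([338.0, 173.0, 391.0, 256.0], 0.93), ([212.0, 169.0, 302.0, 268.0], 0.86), ([383.0, 246.0, 402.0, 273.0], 0.43)]
knob_top [([360.0, 185.0, 376.0, 200.0], 0.68), ([219.0, 165.0, 247.0, 190.0], 0.66)]
tap_tip [([267.0, 186.0, 300.0, 193.0], 0.5), ([365.0, 182.0, 381.0, 203.0], 0.33)]
pin_top [([340.0, 174.0, 392.0, 260.0], 0.17)]
top [[383.4, 0.0, 317.5], [0.0, 383.4, 194.6], [0.0, 0.0, 1.0]] [[0.017, -0.985, 0.169, 0.351], [-1.0, -0.017, 0.003, -0.04], [-0.0, -0.169, -0.986, 1.095], [0.0, 0.0, 0.0, 1.0]]
vessel [([235.0, 221.0, 325.0, 304.0], 0.64), ([315.0, 145.0, 389.0, 198.0], 0.59)]
knob_top [([247.0, 258.0, 277.0, 294.0], 0.64), ([353.0, 148.0, 378.0, 172.0], 0.58)]
tap_tip [([291.0, 223.0, 323.0, 245.0], 0.65), ([314.0, 155.0, 341.0, 167.0], 0.61)]
pin_top []
0.5 [0.28010281 0.55865601 0.29218902] [[-8.93885603e-01  4.48295130e-01 -7.21182623e-05]
 [ 4.48295136e-01  8.93885594e-01 -1.26367075e-04]
 [ 7.81573157e-06 -1.45287975e-04 -9.99999989e-01]] 0.9988318175728488
```

View pics/scene0.png

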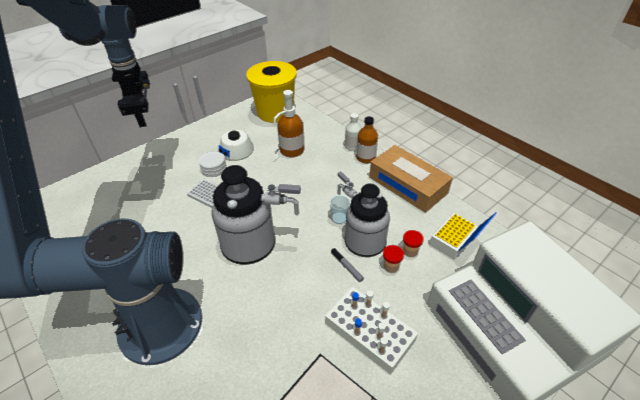

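View pics/top0.png

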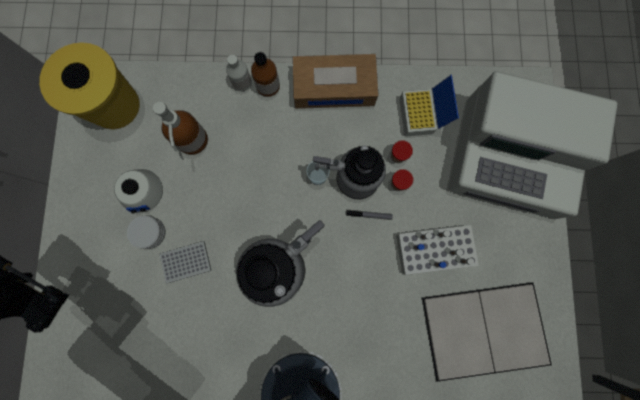

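The scene shows two vessels. The larger is at top px (267,272) and scene px (243,220). The smaller is at top px (361,170) and scene px (367,220), and it has the beaker under its nozzle, the cups beside it and the marker near it. The smaller one is meant, and I'll confirm it in an enlarged crop with measurements.

```bash
cat > h.py <<'E'
import numpy as np,cv2
from rig import calibration
def cloud(n,d):
    c=calibration(n);K=c["mtx"];T=np.array(c["T"])
    v,u=np.mgrid[:400,:640]
    P=np.stack([(u-K[0][2])/K[0][0]*d,(v-K[1][2])/K[1][1]*d,d],-1)
    return P@T[:3,:3].T+T[:3,3]
def ray(n,u,v,z):
    c=calibration(n);K=c["mtx"];T=np.array(c["T"])
    r=T[:3,:3]@[(u-K[0][2])/K[0][0],(v-K[1][2])/K[1][1],1]
    return T[:3,3]+r*(z-T[2,3])/r[2]
E
python3 - <<'E'
from h import *
A=np.load("top0.npz");B=np.load("scene0.npz")
a=cv2.resize(A["p"][130:215,300:420,::-1],None,fx=6.5,fy=6.5,interpolation=cv2.INTER_CUBIC)[:300*2]
b=cv2.resize(B["p"][165:265,325:435,::-1],None,fx=5,fy=5,interpolation=cv2.INTER_CUBIC)
a=cv2.resize(A["p"][135:205,305:415,::-1],None,fx=5,fy=5,interpolation=cv2.INTER_CUBIC)
cv2.imwrite("pics/ctop.png",cv2.convertScaleAbs(a,alpha=1.6))
cv2.imwrite("pics/cscene.png",b)
for n,D,(u0,v0,u1,v1) in(("top",A,(305,135,400,205)),("scene",B,(325,165,400,260))):
    P=cloud(n,D["d"]);Q=P[v0:v1,u0:u1].reshape(-1,3);Q=Q[D["d"][v0:v1,u0:u1].ravel()>0]
    k=Q[(Q[:,2]>.208)&(Q[:,2]<.225)]
    print(n,"knob",len(k),np.median(k,0),k.min(0),k.max(0),(k.min(0)+k.max(0))/2)
    v,u=np.mgrid[v0:v1,u0:u1];m=(P[v0:v1,u0:u1,2]>.186)&(P[v0:v1,u0:u1,2]<.2)
    for q,uu,vv in zip(P[v0:v1,u0:u1][m],u[m],v[m]):
        if np.hypot(*(q[:2]-np.median(k,0)[:2]))>.04: print(uu,vv,q.round(3),end=';')
    print()
E
```

```text
top knob 355 [ 0.58841469 -0.15149341  0.21609133] [ 0.56536248 -0.17782903  0.20824159] [ 0.61528731 -0.12747249  0.22194708] [ 0.5903249  -0.15265076  0.21509433]
314 156 [ 0.602 -0.027  0.189];316 156 [ 0.602 -0.032  0.188];317 156 [ 0.602 -0.035  0.19 ];313 157 [ 0.599 -0.025  0.188];314 157 [ 0.599 -0.027  0.19 ];315 157 [ 0.6   -0.03   0.187];316 157 [ 0.599 -0.032  0.188];317 157 [ 0.6   -0.035  0.188];318 157 [ 0.6   -0.037  0.187];319 157 [ 0.6   -0.04   0.186];320 157 [ 0.599 -0.042  0.189];321 157 [ 0.6   -0.045  0.187];324 157 [ 0.6   -0.052  0.187];313 158 [ 0.596 -0.025  0.19 ];314 158 [ 0.597 -0.027  0.188];315 158 [ 0.597 -0.03   0.188];317 158 [ 0.597 -0.035  0.187];318 158 [ 0.597 -0.037  0.187];319 158 [ 0.597 -0.04   0.189];320 158 [ 0.597 -0.042  0.19 ];321 158 [ 0.597 -0.045  0.189];322 158 [ 0.597 -0.047  0.189];323 158 [ 0.598 -0.049  0.187];325 158 [ 0.597 -0.054  0.188];326 158 [ 0.597 -0.057  0.188];327 158 [ 0.597 -0.059  0.189];328 158 [ 0.597 -0.062  0.19 ];329 158 [ 0.597 -0.064  0.189];313 159 [ 0.594 -0.025  0.189];314 159 [ 0.594 -0.028  0.191];315 1
[... 2253 characters left out ...]
94 -0.038  0.188];343 174 [ 0.598 -0.038  0.186];344 174 [ 0.599 -0.041  0.188];340 175 [ 0.587 -0.037  0.188];343 175 [ 0.593 -0.043  0.188];345 175 [ 0.598 -0.046  0.188];341 176 [ 0.587 -0.041  0.187];342 176 [ 0.589 -0.044  0.188];343 176 [ 0.589 -0.047  0.19 ];345 176 [ 0.596 -0.049  0.187];346 176 [ 0.598 -0.05   0.186];344 177 [ 0.591 -0.05   0.187];345 177 [ 0.591 -0.053  0.189];346 177 [ 0.593 -0.056  0.189];347 177 [ 0.595 -0.058  0.19 ];343 178 [ 0.586 -0.051  0.187];346 178 [ 0.59  -0.058  0.189];347 178 [ 0.594 -0.059  0.187];346 179 [ 0.588 -0.061  0.188];348 179 [ 0.592 -0.065  0.188];349 179 [ 0.595 -0.066  0.187];349 180 [ 0.593 -0.068  0.186];351 182 [ 0.591 -0.077  0.186];
```

View pics/ctop.png

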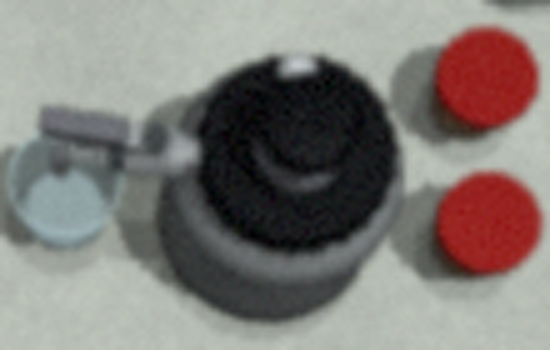

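View pics/cscene.png

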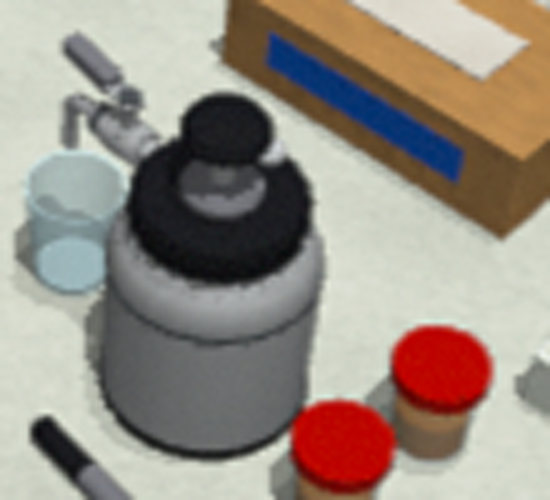

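The crops confirm the smaller vessel (top px (361,170)). Its white pin is at top px (364,148) on the far side, and the lever at top px (314–331,156–163) lies along the pipe over the beaker. The two red-capped cups are on its -y side. Next I'll work out the yaw.

Run:
```python
from h import *
print("pin",ray("top",364.4,148.2,.17), ray("scene",325+274/5,165+150/5,.17))
A=np.load("top0.npz");P=cloud("top",A["d"])[150:170,310:332].reshape(-1,3)
k=P[(P[:,2]>.183)&(P[:,2]<.196)&(P[:,1]>-.068)];r=cv2.minAreaRect((k[:,:2]*1000).astype(np.float32));print("lever rect",r)
P=cloud("top",A["d"])[150:180,310:345].reshape(-1,3)
k=P[(P[:,2]>.145)&(P[:,2]<.168)&(P[:,1]<-.03)];print("pipe",k.round(3)[::4].tolist())
K=cloud("top",A["d"])[140:205,340:395].reshape(-1,3);
l=K[(K[:,2]>.155)&(K[:,2]<.166)];print("lid",(l.min(0)+l.max(0))/2,cv2.minEnclosingCircle((l[:,:2]*1000).astype(np.float32)))
k=K[(K[:,2]>.208)&(K[:,2]<.22)];print("knob",cv2.minEnclosingCircle((k[:,:2]*1000).astype(np.float32)))
```

```text
pin [ 0.62917241 -0.15270383  0.17      ] [ 0.62631668 -0.15661771  0.17      ]
lever rect ((594.3009033203125, -45.832054138183594), (43.48157501220703, 14.897768020629883), 83.5453109741211)
pipe [[0.603, -0.103, 0.15], [0.595, -0.092, 0.163], [0.597, -0.103, 0.155], [0.592, -0.09, 0.164], [0.594, -0.1, 0.157], [0.591, -0.037, 0.154], [0.59, -0.047, 0.158], [0.59, -0.057, 0.16], [0.589, -0.067, 0.162], [0.59, -0.098, 0.16], [0.589, -0.035, 0.152], [0.588, -0.045, 0.156], [0.587, -0.055, 0.16], [0.587, -0.065, 0.16], [0.586, -0.075, 0.164], [0.586, -0.095, 0.166], [0.587, -0.032, 0.149], [0.586, -0.043, 0.153], [0.585, -0.053, 0.159], [0.585, -0.063, 0.159], [0.584, -0.073, 0.16], [0.584, -0.083, 0.162], [0.585, -0.093, 0.16], [0.586, -0.103, 0.155], [0.583, -0.058, 0.157], [0.583, -0.068, 0.157], [0.581, -0.077, 0.163], [0.581, -0.087, 0.164], [0.584, -0.098, 0.155], [0.581, -0.063, 0.153], [0.579, -0.073, 0.161], [0.58, -0.083, 0.158], [0.58, -0.093, 0.158], [0.578, -0.073, 0.156], [0.578, -0.083, 0.155], [0.579, -0.093, 0.154]]
lid [ 0.5894236  -0.14772794  0.16056604] ((589.6880493164062, -147.50494384765625), 55.55835723876953)
knob ((590.4290771484375, -152.81492614746094), 25.70772361755371)
```

```bash
python3 -m pendant '[[-1,-0.78,-0.5,0,0,-0.148,1],[-1,-0.78,-0.5,0,0,-0.148,1],[-1,-0.78,-0.5,0,0,-0.148,1],[-1,-0.78,-0.5,0,0,-0.148,1],[-1,-0.78,-0.5,0,0,-0.148,1],[-1,-0.78,-0.5,0,0,-0.148,1],[-1,-0.78,-0.5,0,0,-0.148,1]]'
```

```text
time_s: 1.2
position: [0.3909, 0.3275, 0.3942]
tcp_rot: [[-1.0, 0.004, 0.004], [0.004, 1.0, 0.001], [-0.004, 0.001, -1.0]]
force: [-0.4, 1.4, 0.6]
opening: 0.45
grasp_force: 0.0
```

```bash
python3 -m pendant '[[-0.6,-1,0,0,0,0,1],[-0.6,-1,0,0,0,0,1],[-0.6,-1,0,0,0,0,1],[-0.6,-1,0,0,0,0,1],[-0.6,-1,0,0,0,0,1]]'; python3 -m pendant '[[-0.28,-0.86,0,0,0,0,1],[-0.28,-0.86,0,0,0,0,1],[-0.28,-0.86,0,0,0,0,1],[-0.28,-0.86,0.3,0,0,0,1],[-0.28,-0.86,0.4,0,0,0,1],[-0.28,-0.86,0.4,0,0,0,1],[-0.28,-0.86,0.4,0,0,0,1]]'
```

```text
time_s: 1.7
position: [0.5102, 0.1281, 0.3917]
tcp_rot: [[-1.0, 0.001, 0.0], [0.001, 1.0, 0.0], [-0.0, 0.0, -1.0]]
force: [0.8, 0.4, -0.5]
opening: 0.032
grasp_force: 0.0
time_s: 2.4
position: [0.565, -0.0414, 0.3118]
tcp_rot: [[-1.0, -0.001, -0.002], [-0.001, 1.0, 0.001], [0.002, 0.001, -1.0]]
force: [0.2, -0.4, 0.0]
opening: 0.007
grasp_force: 0.0
```

Run:
```python
from rig import capture,readout
import cv2,numpy as np
p,d=capture("scene");q,e=capture("top")
a=cv2.resize(p[120:270,290:440,::-1],None,fx=2.6,fy=2.6,interpolation=cv2.INTER_CUBIC)
b=cv2.resize(q[100:250,270:420,::-1],None,fx=2.6,fy=2.6,interpolation=cv2.INTER_CUBIC)
cv2.imwrite("pics/a1.png",np.hstack([a,cv2.convertScaleAbs(b,alpha=1.6)]))
s=readout.read_state();print(s["position"],s["opening"],s["force"],s["joint_positions"])
```

```text
[ 0.56598292 -0.04127625  0.31406329] 0.001034229340293499 [-0.98266304 -0.18046829  0.7624568 ] [-1.54605110e+01  2.42694081e+01  8.91545911e+01  2.48717595e-02
  6.63911736e+01 -1.05569934e+02]
```

View pics/a1.png

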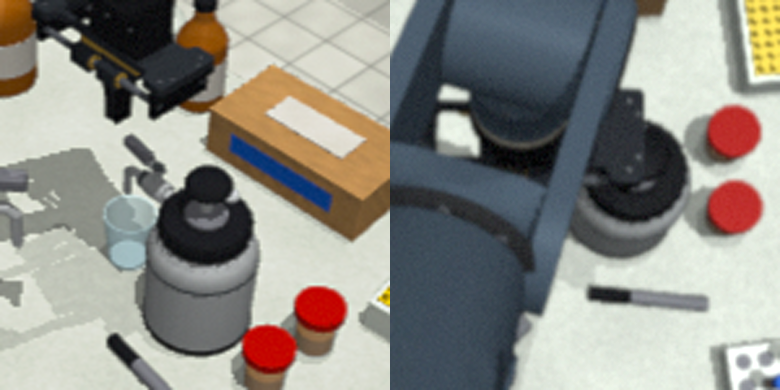

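The fingers are shut and hanging at crop px (118,105), above and on the robot side of the lever (crop px (140,150)). The vessel is undisturbed. I'll descend next to the lever and start pushing.

```bash
python3 -m pendant '[[0,0,0.2,0,0,0,1],[0,0,0.33,0,0,0,1],[0,0,0.33,0,0,0,1],[0,0,0.33,0,0,0,1]]'; python3 -m pendant '[[-0.03,0,0,0,0,0,1],[-0.06,0,0,0,0,0,1],[-0.09,0,0,0,0,0,1],[-0.12,0,0,0,0,0,1],[-0.15,0,0,0,0,0,1]]'
```

```text
time_s: 2.9
position: [0.566, -0.0418, 0.248]
tcp_rot: [[-1.0, -0.001, 0.003], [-0.001, 1.0, -0.001], [-0.003, -0.001, -1.0]]
force: [0.1, 0.0, 0.2]
opening: 0.002
grasp_force: 0.0
time_s: 3.4
position: [0.5952, -0.0423, 0.2462]
tcp_rot: [[-1.0, -0.0, -0.001], [-0.0, 1.0, 0.0], [0.001, 0.0, -1.0]]
force: [-2.3, 0.9, 0.7]
opening: 0.003
grasp_force: 1.1
```

```bash
python3 -m pendant '[[-0.025,0.02,0,0,0,0,1],[-0.055,0.02,0,0,0,0,1],[-0.085,0.01,0,0,0,0,1],[-0.11,0,0,0,0,0,1],[-0.14,-0.01,0,0,0,0,1],[-0.16,-0.025,0,0,0,0,1],[-0.175,-0.04,0,0,0,0,1],[-0.175,-0.04,0,0,0,0,1]]'
python3 - <<'E'
from rig import capture
import cv2
p,d=capture("scene")
cv2.imwrite("pics/a2.png",cv2.resize(p[150:270,310:430,::-1],None,fx=4.5,fy=4.5,interpolation=cv2.INTER_CUBIC))
E
```

```text
time_s: 4.2
position: [0.6309, -0.0511, 0.2464]
tcp_rot: [[-1.0, 0.0, 0.002], [0.0, 1.0, -0.001], [-0.002, -0.001, -1.0]]
force: [1.3, -0.4, -0.2]
opening: 0.005
grasp_force: 0.0
```

View pics/a2.png

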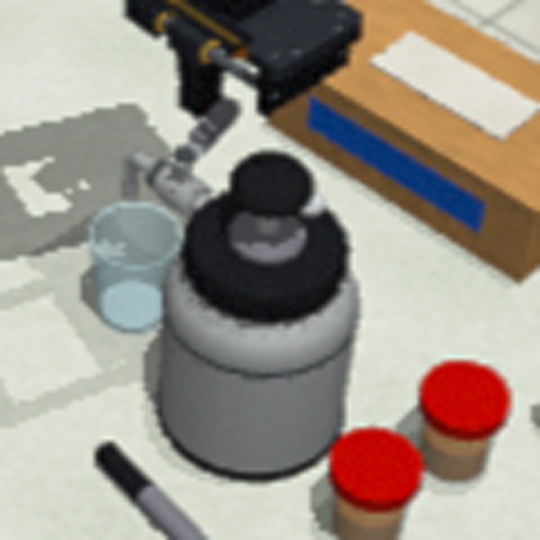

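The lever (crop px (185–235,105–160)) has nearly reached square, with the fingers behind it, and the vessel hasn't moved. I'll continue in -y in small steps and watch the force.

```bash
python3 -m pendant '[[-0.01,-0.01,0,0,0,0,1],[-0.01,-0.02,0,0,0,0,1],[-0.01,-0.02,0,0,0,0,1]]';python3 -m pendant '[[0,-0.01,0,0,0,0,1],[0,-0.01,0,0,0,0,1],[0,-0.01,0,0,0,0,1]]'
```

```text
time_s: 4.55
position: [0.6323, -0.0546, 0.2464]
tcp_rot: [[-1.0, 0.0, 0.001], [0.0, 1.0, -0.0], [-0.001, -0.0, -1.0]]
force: [0.2, 0.2, -0.2]
opening: 0.004
grasp_force: 0.1
time_s: 4.85
position: [0.632, -0.0565, 0.2463]
tcp_rot: [[-1.0, -0.0, 0.0], [-0.0, 1.0, -0.0], [-0.0, -0.0, -1.0]]
force: [1.1, -0.0, -0.3]
opening: 0.006
grasp_force: 0.1
```

```bash
python3 -m pendant '[[0,-0.01,0,0,0,0,1],[0,-0.01,0,0,0,0,1],[0,-0.01,0,0,0,0,1]]'|grep -E 'pos|force';python3 -m pendant '[[0,-0.01,0,0,0,0,1],[0,-0.01,0,0,0,0,1],[0,-0.01,0,0,0,0,1]]'|grep -E 'pos|force'
python3 - <<'E'
from rig import readout,capture
from h import *
p,d=capture("scene");P=cloud("scene",d)[150:215,310:390].reshape(-1,3)
k=P[(P[:,2]>.184)&(P[:,2]<.196)&(P[:,0]>.61)&(P[:,0]<.66)&(P[:,1]<-.07)&(P[:,1]>-.11)];print(len(k));print(k.round(3)[::3].tolist())
k=P[(P[:,2]>.212)&(P[:,2]<.22)];print("knob",cv2.minEnclosingCircle((k[:,:2]*1000).astype(np.float32)))
E
```

```text
position: [0.632, -0.0585, 0.2462]
force: [-0.3, 0.3, 0.1]
grasp_force: 0.1
position: [0.632, -0.0605, 0.2462]
force: [0.4, -1.1, 0.4]
grasp_force: 0.1
42
[[0.638, -0.071, 0.188], [0.647, -0.074, 0.185], [0.638, -0.075, 0.187], [0.643, -0.081, 0.187], [0.633, -0.079, 0.188], [0.641, -0.083, 0.186], [0.625, -0.076, 0.188], [0.632, -0.081, 0.186], [0.619, -0.074, 0.186], [0.623, -0.081, 0.189], [0.632, -0.085, 0.185], [0.612, -0.08, 0.19], [0.622, -0.082, 0.186], [0.614, -0.082, 0.187]]
knob ((602.6478881835938, -113.03836822509766), 67.2759017944336)
```

```bash
for i in 1 2 3; do python3 -m pendant '[[0,-0.008,0,0,0,0,1],[0,-0.008,0,0,0,0,1],[0,-0.008,0,0,0,0,1]]'|grep -E 'pos|^force'; python3 -c "
from rig import readout
import numpy as np
print(np.round(readout.read_state()['force'],1),np.round(readout.read_state()['moment'],2))"; done
```

```text
position: [0.632, -0.0621, 0.2462]
force: [-0.6, 0.9, -0.2]
[-0.6  0.9 -0.2] [ 0.11 -0.04 -0.06]
position: [0.632, -0.0637, 0.2463]
force: [0.3, 0.6, 0.1]
[0.3 0.6 0.1] [ 0.1  -0.06  0.03]
position: [0.632, -0.0643, 0.2462]
force: [1.2, 5.2, 0.5]
[1.2 5.2 0.5] [ 0.91 -0.05  0.05]
```

```bash
python3 -m pendant '[[0,0.08,0,0,0,0,1],[0,0.08,-0.2,0,0,0,1],[0,0.08,-0.4,0,0,0,1],[0,0.08,-0.4,0,0,0,1],[0.215,-0.44,-0.4,0,0,0,1],[0.215,-0.44,-0.4,0,0,0,1],[0.215,-0.44,-0.4,0,0,0,1],[0.215,-0.44,-0.4,0,0,0,1]]'
python3 - <<'E'
from rig import readout,capture
from h import *
p,d=capture("scene");P0=cloud("scene",d);P=P0[150:215,310:400].reshape(-1,3)
k=P[(P[:,2]>.184)&(P[:,2]<.196)&(P[:,0]>.60)&(P[:,0]<.66)&(P[:,1]<-.06)&(P[:,1]>-.11)];print(len(k),cv2.minAreaRect((k[:,:2]*1000).astype(np.float32)))
k=P[(P[:,2]>.208)&(P[:,2]<.222)];print("knob",len(k),(k.min(0)+k.max(0))/2)
cv2.imwrite("pics/a3.png",cv2.resize(p[150:270,310:430,::-1],None,fx=4.5,fy=4.5,interpolation=cv2.INTER_CUBIC))
E
```

```text
time_s: 7.2
position: [0.5882, -0.1549, 0.3259]
tcp_rot: [[-1.0, 0.003, -0.001], [0.003, 1.0, -0.001], [0.001, -0.001, -1.0]]
force: [1.0, 1.3, 0.2]
opening: 0.004
grasp_force: 0.0
54 ((622.8008422851562, -80.68302917480469), (14.609501838684082, 43.30870819091797), 86.68070220947266)
knob 208 [ 0.58758233 -0.15317947  0.21446859]
```

View pics/a3.png

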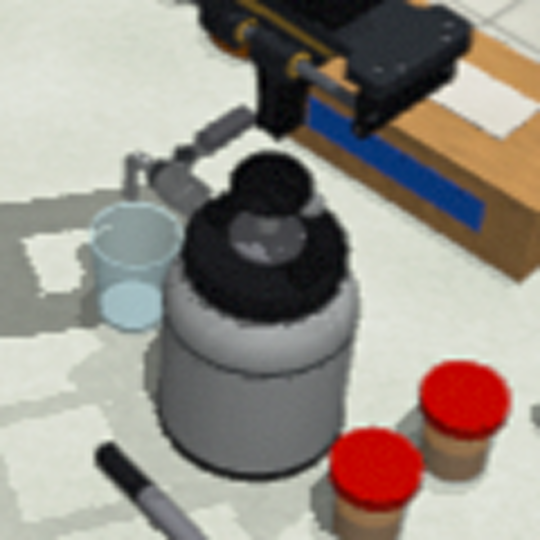

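The lever (crop px (190–250,112–150)) now lies square across the pipe, the vessel hasn't moved, and the fingers are above the knob (crop px (270,185)). First stroke, with feedback.

```bash
python3 -m pendant '[[0,0,0.18,0,0,0,1],[0,0,0.22,0,0,0,1],[0,0,0.26,0,0,0,1],[0,0,0.3,0,0,0,1],[0,0,0.32,0,0,0,1],[0,0,0.32,0,0,0,1],[0,0,0.32,0,0,0,1]]';python3 -m pendant '[[0,0,0.01,0,0,0,1],[0,0,0.01,0,0,0,1],[0,0,0.01,0,0,0,1]]'
```

```text
time_s: 7.95
position: [0.5894, -0.1516, 0.2642]
tcp_rot: [[-1.0, -0.002, -0.0], [-0.002, 1.0, -0.0], [0.0, -0.0, -1.0]]
force: [-2.6, 0.4, 8.8]
opening: 0.006
grasp_force: 4.3
time_s: 8.25
position: [0.5894, -0.1516, 0.2623]
tcp_rot: [[-1.0, -0.002, -0.0], [-0.002, 1.0, -0.0], [0.0, -0.0, -1.0]]
force: [-3.1, 0.5, 9.7]
opening: 0.01
grasp_force: 4.8
```

```bash
python3 -m pendant '[[0,0,0.01,0,0,0,1],[0,0,0.01,0,0,0,1],[0,0,0.01,0,0,0,1]]'|grep -E 'posi|force'
```

```text
position: [0.5894, -0.1516, 0.262]
force: [-5.4, 1.8, 16.5]
grasp_force: 8.6
```

```bash
python3 -m pendant '[[0,0,-0.1,0,0,0,1],[0,0,-0.19,0,0,0,1],[0,0,-0.19,0,0,0,1],[0,0,-0.19,0,0,0,1],[0,0,-0.19,0,0,0,1]]'|grep -E 'posi|^force'
python3 -m pendant '[[0,0,0.08,0,0,0,1],[0,0,0.14,0,0,0,1],[0,0,0.185,0,0,0,1],[0,0,0.187,0,0,0,1],[0,0,0.187,0,0,0,1]]'|grep -E 'posi|^force'
python3 -m pendant '[[0,0,-0.1,0,0,0,1],[0,0,-0.187,0,0,0,1],[0,0,-0.187,0,0,0,1],[0,0,-0.187,0,0,0,1],[0,0,-0.187,0,0,0,1]]'|grep -E 'posi|^force'
cat > look.py <<'E'
import sys
from rig import readout,capture
from h import *
for n,(u0,v0,u1,v1) in (("scene",(350,175,400,215)),("top",(345,135,390,195))):
    p,d=capture(n);P=cloud(n,d)[v0:v1,u0:u1].reshape(-1,3)
    k=P[(P[:,2]>.21)&(P[:,2]<.22)&(np.hypot(P[:,0]-.589,P[:,1]+.153)<.028)];print(n,"knob",len(k),np.median(k,0) if len(k) else '')
    k=P[(P[:,2]>.165)&(P[:,2]<.2)&(np.hypot(P[:,0]-.628,P[:,1]+.155)<.009)];print("pin",k.round(3).tolist())
    if n=="scene":cv2.imwrite(sys.argv[1],cv2.resize(p[150:270,310:430,::-1],None,fx=4.5,fy=4.5,interpolation=cv2.INTER_CUBIC))
E
python3 look.py pics/b1.png
```

```text
position: [0.5885, -0.1522, 0.2949]
force: [0.2, -0.4, -0.5]
position: [0.59, -0.1531, 0.262]
force: [-3.4, 1.7, 19.0]
position: [0.5882, -0.1527, 0.2942]
force: [-0.4, 0.6, -1.1]
scene knob 146 [ 0.58064974 -0.15966075  0.21501306]
pin [[0.634, -0.15, 0.168], [0.626, -0.154, 0.172], [0.629, -0.155, 0.171], [0.632, -0.156, 0.17], [0.635, -0.157, 0.168], [0.625, -0.155, 0.169], [0.628, -0.156, 0.168], [0.63, -0.158, 0.168], [0.632, -0.16, 0.169], [0.624, -0.156, 0.167], [0.625, -0.159, 0.169], [0.628, -0.16, 0.168], [0.621, -0.159, 0.168], [0.625, -0.159, 0.165]]
top knob 0 
pin []
```

Two full strokes are done, the knob springs back to 215–216 mm, and the pin measures about 170 mm, so it is still in. The scene camera can track it, so I'll keep going.

```bash
for i in 1 2; do python3 -m pendant '[[0,0,0.08,0,0,0,1],[0,0,0.14,0,0,0,1],[0,0,0.185,0,0,0,1],[0,0,0.187,0,0,0,1],[0,0,0.187,0,0,0,1]]'|grep -E 'posi|^force'
python3 -m pendant '[[0,0,-0.1,0,0,0,1],[0,0,-0.187,0,0,0,1],[0,0,-0.187,0,0,0,1],[0,0,-0.187,0,0,0,1],[0,0,-0.187,0,0,0,1]]'|grep -E 'posi|^force'
python3 look.py pics/b2$i.png|head -2;done
```

```text
position: [0.5901, -0.1536, 0.2621]
force: [-2.4, 1.1, 16.2]
position: [0.5882, -0.1528, 0.2945]
force: [0.3, 1.3, -0.3]
scene knob 143 [ 0.58078686 -0.15876843  0.21489498]
pin [[0.633, -0.151, 0.17], [0.635, -0.153, 0.17], [0.628, -0.152, 0.169], [0.628, -0.156, 0.172], [0.631, -0.156, 0.17], [0.634, -0.157, 0.169], [0.627, -0.153, 0.167], [0.628, -0.156, 0.169], [0.632, -0.157, 0.167], [0.633, -0.159, 0.167], [0.623, -0.153, 0.166], [0.622, -0.157, 0.169], [0.627, -0.157, 0.166], [0.629, -0.159, 0.166], [0.632, -0.16, 0.165], [0.623, -0.158, 0.165]]
position: [0.5901, -0.1536, 0.262]
force: [-3.3, 1.2, 17.2]
position: [0.5883, -0.1528, 0.2945]
force: [-0.5, -0.2, 0.1]
scene knob 143 [ 0.58167948 -0.15925704  0.21496521]
pin [[0.633, -0.15, 0.18], [0.627, -0.155, 0.183], [0.631, -0.155, 0.181], [0.626, -0.156, 0.182], [0.633, -0.155, 0.176], [0.628, -0.156, 0.176], [0.635, -0.153, 0.169], [0.624, -0.155, 0.174], [0.627, -0.157, 0.174], [0.634, -0.155, 0.168], [0.635, -0.157, 0.168], [0.623, -0.156, 0.172], [0.63, -0.155, 0.166], [0.63, -0.158, 0.168], [0.631, -0.16, 0.169], [0.622, -0.154, 0.167], [0.622, -0.158, 0.17], [0.624, -0.16, 0.17], [0.629, -0.159, 0.167], [0.62, -0.156, 0.166], [0.625, -0.159, 0.165]]
```

The pin has risen to about 182 mm, possibly only part way. Further strokes do no harm, so I'll go past seven.

```bash
for i in 1 2 3 4; do python3 -m pendant '[[0,0,0.08,0,0,0,1],[0,0,0.14,0,0,0,1],[0,0,0.185,0,0,0,1],[0,0,0.187,0,0,0,1],[0,0,0.187,0,0,0,1]]'|grep -E 'posi|^force'
python3 -m pendant '[[0,0,-0.1,0,0,0,1],[0,0,-0.187,0,0,0,1],[0,0,-0.187,0,0,0,1],[0,0,-0.187,0,0,0,1],[0,0,-0.187,0,0,0,1]]'|grep -E 'time|posi|^force'
python3 look.py pics/b3$i.png|sed -n 2p|cut -c1-150;done
```

```text
position: [0.5901, -0.1537, 0.262]
force: [-2.9, 0.7, 17.1]
time_s: 13.35
position: [0.5882, -0.1528, 0.2944]
force: [-0.4, 0.8, -0.4]
pin [[0.633, -0.15, 0.184], [0.628, -0.154, 0.186], [0.629, -0.157, 0.188], [0.627, -0.155, 0.184], [0.63, -0.157, 0.183], [0.628, -0.155, 0.179], [0.
position: [0.5901, -0.1536, 0.262]
force: [-1.8, 0.4, 16.9]
time_s: 14.45
position: [0.5882, -0.1528, 0.2944]
force: [0.4, -0.5, 0.2]
pin [[0.631, -0.151, 0.186], [0.628, -0.154, 0.186], [0.629, -0.156, 0.187], [0.625, -0.157, 0.186], [0.629, -0.157, 0.184], [0.627, -0.155, 0.18], [0
position: [0.5901, -0.1536, 0.262]
force: [-2.7, 1.7, 17.7]
time_s: 15.55
position: [0.5882, -0.1528, 0.2944]
force: [0.7, -0.5, -0.1]
pin [[0.631, -0.152, 0.183], [0.63, -0.155, 0.186], [0.626, -0.156, 0.185], [0.629, -0.157, 0.184], [0.628, -0.155, 0.18], [0.63, -0.157, 0.18], [0.62
position: [0.5901, -0.1536, 0.262]
force: [-2.6, 0.9, 17.2]
time_s: 16.65
position: [0.5881, -0.1528, 0.2944]
force: [0.6, -0.2, 0.0]
pin [[0.631, -0.151, 0.186], [0.628, -0.154, 0.186], [0.634, -0.153, 0.181], [0.626, -0.156, 0.185], [0.63, -0.156, 0.182], [0.628, -0.155, 0.179], [0
```

The pin is at about 186 mm and steady, so it is fully out. I'll retreat straight up and check.

```bash
python3 -m pendant '[[0,0,-0.25,0,0,0,1],[0,0,-0.5,0,0,0,1],[0,0,-0.5,0,0,0,1],[0,0,-0.5,0,0,0,1],[0,0,-0.5,0,0,0,1]]'|grep -E 'time|posi|^force'; python3 look.py pics/b4.png|cut -c1-250
```

```text
time_s: 17.25
position: [0.5882, -0.1528, 0.3944]
force: [0.1, 1.2, -0.1]
scene knob 192 [ 0.5863477  -0.15463276  0.21512524]
pin [[0.631, -0.151, 0.186], [0.629, -0.153, 0.185], [0.631, -0.155, 0.184], [0.626, -0.156, 0.185], [0.629, -0.157, 0.184], [0.625, -0.157, 0.182], [0.63, -0.157, 0.179], [0.626, -0.157, 0.178], [0.636, -0.153, 0.169], [0.625, -0.155, 0.174], [0.627
top knob 0 
pin []
```

View pics/b4.png

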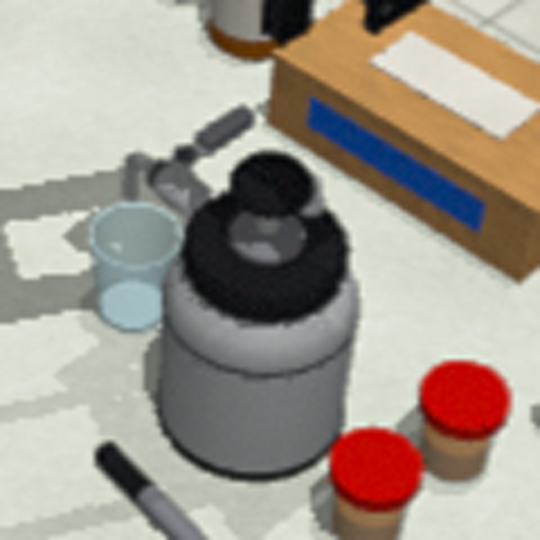

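The picture shows the tap lever square across the pipe (crop px (190–250,110–155)), the knob up (270,185), the pin out (318,195) and nothing else disturbed.

```bash
python3 -c "
from rig import bot
print(bot.hand_in())"
```

```text
the job is handed in; nothing more can be done
None
```

I pushed the outlet tap shut, pumped the knob with eight full strokes until the pressure pin stood fully out (about 186 mm up), left the knob up, and handed the job in at about 17 s on the robot's clock.

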